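# Shake test: find the parts case that rattles

## Robot

A 6-joint arm with a two-finger parallel gripper is mounted at the origin on a cart in front of the work surface, level with it; the furniture and walls round the work are solid. World frame = base frame: x ahead of the robot, y to its left, z up, the work surface at z = 0. Lengths are in m, angles in degrees, forces in N, time in s.
With the tool pointing down it reaches from about 0.3 to 0.75 m from the base axis. Payload 8.5 kg.
Tool frame: the origin (TCP) lies between the finger pads; the fingertips stand 17 mm ahead of it and the grasp point (between the pads) lies 2 mm behind it; z points along the fingers, y is the direction in which the jaws open and shut (so a half turn about z gives the same grasp; the last joint's range is limited). The gripper opens to 85 mm and grips with 20 to 120 N. Pads are 22 mm wide; open, the fingers measure 114 mm over their backs; the gripper's body (76 mm by 85 mm) begins 54 mm behind the grasp point. The pads swing forward as they close: fully open they stand 13 mm farther back than shut.
Start: joints at [-80.862, 21.807, 74.336, -0, 83.858, -12.336], TCP at [0.201, -0.512, 0.248] pointing down, gripper open.
Joint ranges: [-178.18, 178.18], [-50.72, 133.34], [12.68, 142.11], [-81.47, 261.47], [9.98, 163.14], [-165.26, 165.26]. Speed limits (degrees/s): [136.94, 136.94, 180, 180, 180, 180].

## Interface

Orientations are given as a 3x3 rotation matrix whose columns are the frame's x, y, z axes.
In Python, from rig import readout, eyes, env gives the robot as it stands.
- The arm moves only by the tool arm_command, never from a script. Its argument "rows" is text: rows parted by semicolons, each of 7 numbers parted by spaces: the closure, from 0 (fully open) to 1 (shut), then the shift along the tool's x, y, z in mm, then the turn, a rotation vector about the tool's x, y, z in degrees. In form: grip dx dy dz rx ry rz; .... A call has 1 to 5 rows; each row shifts and turns the commanded pose from where the row before left it, along the tool's axes as they then stand; what a row does not reach is not made up. A row lasts 1/12 s, in which the tool goes at most 41.7 mm and 7.16 degrees, less where a joint would pass 70% of its speed; a pose out of reach is approached as far as the arm can. A call with a gripper value outside its range is refused whole. The fingers move at their own pace and stop on an object; "squeeze" is the grip in N (left out, the last holds). Time passes only in rows, so rows that do not move let the fingers close. It gives the time, the measured TCP pose, the force and the opening at its end, in the units of the state.
- readout.observe(): the state, without advancing time (a new reading comes with each control period).
- eyes.get_image(name): name is "scene" or "top" or "wrist"; returns the picture (480x640x3 uint8, red, green, blue); there is no depth.
- eyes.camera_model(name): a dict with "mtx" (3x3 intrinsics, pixels), "view" (4x4, takes a point from world to camera coordinates). Camera axes: x right, y up, looking along -z (the intrinsics and any distortion apply to the point x, -y, -z); pixel columns grow to the right and rows downward; lengths in m; the calibration is good to about 2 mm. The wrist camera is an equidistant fisheye: a pixel r from the principal point sees the ray r / f radians off the axis. A picture is of the moment at which its call begins: read the wrist's pose just before it. camera_model takes no time and is no camera call; for the wrist camera it gives the pose at the moment of the call.
- env.close_job(): hands the job in, once; it reports no verdict.
The state is a dict: "time_s": time; "q": joint angles; "qvel": joint speeds; "joint_efforts": joint torques, N m; "position": TCP position; "tool_rot": TCP orientation; "ft_force": force on the tool from outside, world axes, zero at the start; "wrist_torque": the same for the moment, N m; "grip_width": finger opening in m.
Only numpy, scipy, OpenCV 4.12 (cv2) and the standard library are available. Lean on these libraries where they do the work, as an engineer would, in place of code of your own. Each camera call takes 0.05 s, during which the arm holds its last target. There are 200 camera calls.

## Task

Three closed parts cases stand in the pockets of the wooden holder board; what is inside should be packed tight, but in one of them a steel roller has come loose. Take the cases out one at a time and shake each lengthwise until you have found the one that rattles, putting every silent one back fully home in a pocket, and leave the small things lying round the board where they are. Finish while still holding the rattling case: hold it out level and still, straight ahead over the bench, with its underside about 20 cm above the bench top, and do not put it down or let it go.

Things in the scene. Friction and masses are not known exactly. Their poses are not given: they have to be found in the camera images.
- case_k: Closed sheet-steel parts case, 110 mm long (own x), 56 wide (own y), 50 high, dark steel, catch on one end, hinge knuckles on the other (they stick out 5 mm at most); origin at the centre of its underside, z up. The three cases look alike and weigh about 0.46 kg, give or take a tenth; the lid stays shut. Two are packed tight, nothing moves in them; any of the three may be the loose one, differently each time.
- case_l: Parts case like case_k: same size, axes and origin. In whichever case is the loose one, a steel roller of about 0.22 kg (half its weight), lying crosswise, rolls up to 72 mm along its length when the case is tipped lengthwise by more than about 0.2 rad or jerked lengthwise; it knocks on the ends, stays where it rolled to if the case is gently levelled again, and shifts the balance by about 0.15 N m from end to end.
- case_m: Parts case like case_k: same size, axes and origin.
- holder_board: Fixed light-wood board, 146 mm (own x) by 292 (own y), 22 thick; origin at the centre of its underside, z up. Three milled pockets 100 mm apart along y, each 115 (x) by 61 (y) and 14 deep: a case has 2.5 mm to spare all round. A case standing home has its underside 8 mm above the bench, 36 mm of it above the board, 44 mm free between neighbours, its length along the board's x.
- pocket_a (a point): Centre of the floor of the pocket at the board's +y end, 8 mm above the bench; axes as the board's.
- pocket_b (a point): Centre of the floor of the middle pocket; axes as the board's.
- pocket_c (a point): Centre of the floor of the pocket at the board's -y end; axes as the board's.
- hex_key: Black hex key, 93 mm long, 6 mm high, lying loose just in front of the board (towards the robot); origin at its centre, underneath. To be left alone.
- bolt: Steel hex bolt, 59 mm long, 17 mm high, lying loose just in front of the board; origin at its centre, underneath. To be left alone.
- spanner: Open-ended spanner, 194 mm long, 6 mm high, lying loose just behind the board; origin at its centre, underneath. To be left alone.
- bush_small: Turned steel bush, 30 mm across, 10 mm high, loose beside the +y end of the board; origin at its centre, underneath. To be left alone.
- marker: Red and white marker pen, 135 mm long, 17 mm high, lying loose beside the -y end of the board; origin at its centre, underneath. To be left alone.
Things that resemble listed ones, but are neither listed nor needed, are in the scene too. What is shaped like the case_l but blue is not meant.

How it is judged:
By the outcome, as a careful person would: the job done as asked, in the order asked, and still so for the second after the job is handed in, while the arm keeps its last pose, push and grip.
It also fails if it takes over 70 s, if anything falls off the work surface, if the arm or the gripper's body presses on something with over 40 N, if the wrist force passes 120 N, or if a joint passes its speed limit or range.

## Working session

There is one attempt and no reset: what is moved stays moved. The work goes in short steps, Python scripts to look and compute and a tool call to move; the robot and the scene stay as the last step left them, time stands still between calls to the robot, and variables do not carry over. Pictures are saved under pics/ and viewed, about 8 in all and at most 12, crops included, and the job is handed in when it is done.

Besides the shell and the picture viewer there is one more tool, called after ">>>" by a JSON object that holds its "api" and its "payload", one argument or row to a line. arm_command: Moves the arm, as the interface text tells. Its arguments: {"type":"object","properties":{"rows":{"type":"string"},"squeeze":{"type":"number"}},"required":["rows"]}

```bash
ls; mkdir -p pics
python3 - <<'E'
from rig import readout, eyes, env
import cv2,numpy as np
np.set_printoptions(precision=4,suppress=True)
s=readout.observe()
for k,v in s.items(): print(k,np.array(v).tolist())
for n in("scene","top"):
    im=eyes.get_image(n); cv2.imwrite(f"pics/{n}0.png",im[:,:,::-1]); m=eyes.camera_model(n); print(n,m)
E
```

```text
pics
time_s 0.0
q [-80.86310468895344, 21.84114766522822, 74.3841788650189, -0.001320279044964535, 83.86004836862361, -12.337390792581937]
qvel [-0.014380951725795744, 0.06453797336342232, 0.07268945562073904, 0.04077522370509301, 0.016655631219594222, -0.029595705487287037]
joint_efforts [0.0010263523654430173, -44.84604835510254, -23.128116130828857, -0.00011771097888413351, 0.004701773577835411, 6.298350427869082e-06]
position [0.20127974489677383, -0.511552281602976, 0.24771368020015416]
tool_rot [[0.930581087002366, 0.36608574584495474, -0.00025923471648612277], [0.3660857179624103, -0.9305799769313773, 0.0014675279703535728], [0.00029600243508774623, -0.0014605559011635952, -0.9999988895788925]]
ft_force [-0.17866393253735788, -0.1550325502614266, 0.28195922074211377]
wrist_torque [-0.036025275171794595, 0.05118824216529127, 0.003035573216553864]
grip_width 0.08521505438458597
scene {'mtx': array([[467.681 ,   0.    , 319.5964],
       [  0.    , 467.681 , 246.1158],
       [  0.    ,   0.    ,   1.    ]]), 'view': array([[-0.6455, -0.7638, -0.0054,  0.3377],
       [ 0.5093, -0.4356,  0.7422, -0.3315],
       [-0.5692,  0.4763,  0.6702, -0.5778],
       [ 0.    ,  0.    ,  0.    ,  1.    ]])}
top {'mtx': array([[620.6848,   0.    , 321.572 ],
       [  0.    , 620.6848, 235.5381],
       [  0.    ,   0.    ,   1.    ]]), 'view': array([[ 0.0089, -0.9999,  0.0139, -0.0309],
       [ 0.9972,  0.0099,  0.0741, -0.5806],
       [-0.0743,  0.0132,  0.9972, -1.3335],
       [ 0.    ,  0.    ,  0.    ,  1.    ]])}
```

View pics/top0.png

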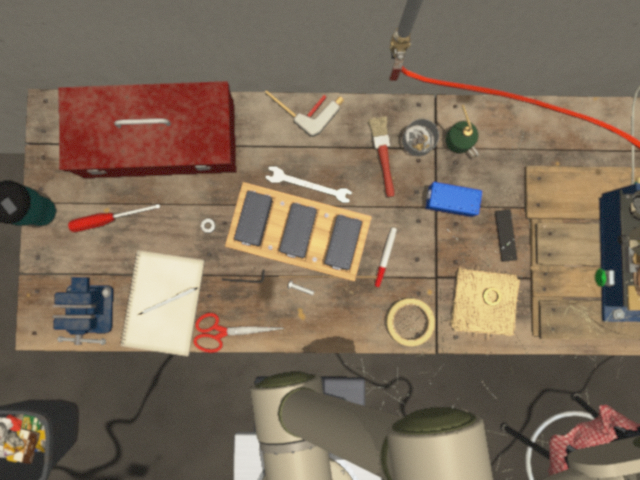

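View pics/scene0.png

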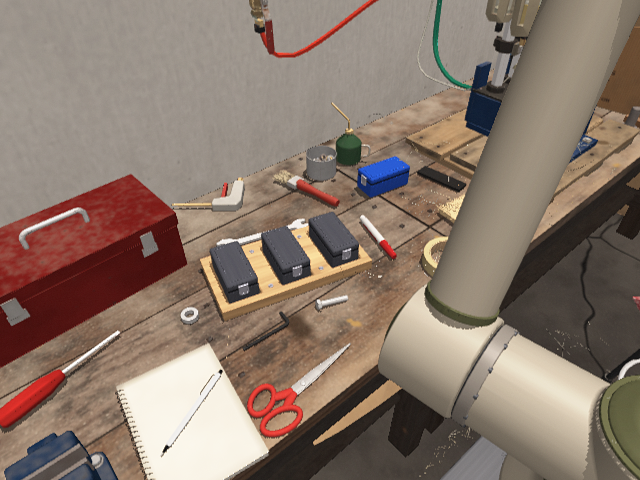

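The top view shows the board centred near (298,232), turned about 15°, with three dark cases at (254,218), (299,230) and (345,242). The spanner is behind the board, the hex key and bolt in front, the bush at (208,225) and the marker at (386,257).

```bash
cat > h.py <<'E'
from rig import readout, eyes, env
import cv2,numpy as np
np.set_printoptions(precision=4,suppress=True)
def cast(n,uv,z,cm=None):
    m=cm or eyes.camera_model(n);V=m["view"];R=V[:3,:3];c=-R.T@V[:3,3]
    uv=np.atleast_2d(np.array(uv,float))
    d=np.c_[(uv[:,0]-m["mtx"][0,2])/m["mtx"][0,0],-(uv[:,1]-m["mtx"][1,2])/m["mtx"][1,1],-np.ones(len(uv))]
    if n=="wrist":
        f=m["mtx"][0,0];dx=uv[:,0]-m["mtx"][0,2];dy=uv[:,1]-m["mtx"][1,2];r=np.hypot(dx,dy)+1e-9;t=r/f
        d=np.c_[np.sin(t)*dx/r,-np.sin(t)*dy/r,-np.cos(t)]
    d=d@R
    return c+d*((z-c[2])/d[:,2])[:,None]
def rect(p):
    (c,s,a)=cv2.minAreaRect((p[:,:2]*1000).astype(np.float32))
    if s[0]<s[1]: s=s[::-1];a+=90
    return np.array(c),s,(a+90)%180-90
E
python3 - <<'E'
from h import *
im=cv2.imread("pics/top0.png");hsv=cv2.cvtColor(im,cv2.COLOR_BGR2HSV)
V=eyes.camera_model("top")["view"];print("cam",-V[:3,:3].T@V[:3,3])
roi=np.zeros(im.shape[:2],np.uint8);roi[178:285,220:378]=255
w=cv2.inRange(hsv,(8,60,150),(28,255,255))&roi
w=cv2.morphologyEx(w,cv2.MORPH_OPEN,np.ones((3,3)))
cs,_=cv2.findContours(w,cv2.RETR_EXTERNAL,cv2.CHAIN_APPROX_NONE)
c=max(cs,key=cv2.contourArea);print("board",rect(cast("top",c[:,0],.022)))
d=cv2.inRange(hsv,(0,0,0),(180,110,110))&roi
hull=np.zeros_like(roi);cv2.fillPoly(hull,[cv2.convexHull(c)],255);d&=hull
d=cv2.morphologyEx(d,cv2.MORPH_OPEN,np.ones((5,5)))
cs,_=cv2.findContours(d,cv2.RETR_EXTERNAL,cv2.CHAIN_APPROX_NONE)
for k in cs:
    if cv2.contourArea(k)>300: print("case",rect(cast("top",k[:,0],.058)))
o=im.copy();cv2.drawContours(o,[c],-1,(0,255,0),1);cv2.drawContours(o,cs,-1,(0,0,255),1)
cv2.imwrite("pics/seg.png",cv2.resize(o[160:300,180:420],None,fx=3,fy=3))
E
```

```text
cam [ 0.4802 -0.0075  1.3731]
board (array([573.2922,  18.277 ]), (323.0498046875, 195.5924835205078), 78.79764556884766)
case (array([622.6484, 128.5464]), (92.53234100341797, 35.599647521972656), -15.126190185546875)
```

View pics/seg.png

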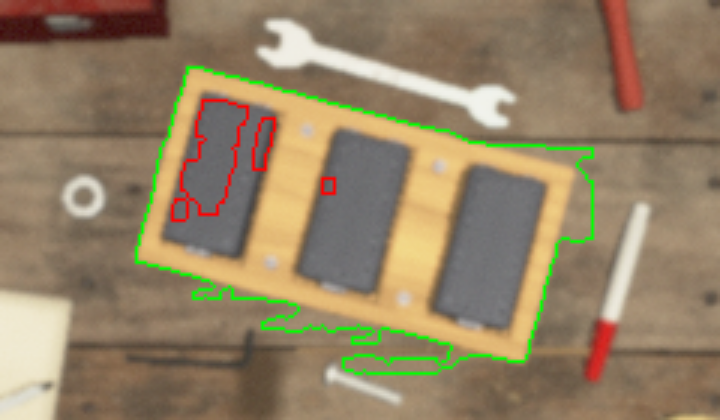

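The board outline leaks into the bench and the case mask is too dark-limited. The case tops are clear, with catches on the near ends. I'll mask the cases by low saturation and the board by stronger saturation.

Run:
```python
from h import *
im=cv2.imread("pics/top0.png");hsv=cv2.cvtColor(im,cv2.COLOR_BGR2HSV)
for p in[(254,218),(270,250),(299,230),(290,195),(300,290)]: print(p,hsv[p[1],p[0]])
roi=np.zeros(im.shape[:2],np.uint8);cv2.fillPoly(roi,[np.array([(244,183),(371,214),(354,279),(226,246)])],255)
d=cv2.inRange(hsv,(0,0,0),(180,75,150))&roi
d=cv2.morphologyEx(d,cv2.MORPH_OPEN,np.ones((5,5)))
cs,_=cv2.findContours(d,cv2.RETR_EXTERNAL,cv2.CHAIN_APPROX_NONE)
for k in cs:
    if cv2.contourArea(k)>300: print("case",rect(cast("top",k[:,0],.058)))
cor=np.array([(180+188/3,160+67/3),(180+574/3,160+172/3),(180+525/3,160+361/3),(180+136/3,160+261/3)])
P=cast("top",cor,.022);print(P);print("mean",P.mean(0),[np.linalg.norm(P[i]-P[(i+1)%4]) for i in range(4)])
for a,b in((1,0),(2,3),(3,0),(2,1)): v=P[b]-P[a];print(np.degrees(np.arctan2(v[1],v[0])))
```

```text
(254, 218) [120   2 107]
(270, 250) [ 17 106 217]
(299, 230) [120   7 111]
(290, 195) [ 17 125 220]
(300, 290) [ 18  38 174]
case (array([564.9471, -70.1914]), (110.49463653564453, 55.26390838623047), -14.134109497070312)
case (array([588.842 ,  26.1932]), (110.67442321777344, 55.80897521972656), -13.904876708984375)
case (array([614.5032, 120.7214]), (109.48481750488281, 56.80183410644531), -14.305450439453125)
[[ 0.6961  0.1487  0.022 ]
 [ 0.6219 -0.1341  0.022 ]
 [ 0.4839 -0.0989  0.022 ]
 [ 0.5537  0.1837  0.022 ]]
mean [0.5889 0.0248 0.022 ] [np.float64(0.2923220308338897), np.float64(0.14235261030936755), np.float64(0.2911478467533845), np.float64(0.14661548893946733)]
75.2912378410912
76.12752339823152
-13.82834244293222
-14.28709135766839
```

Three cases measured at 110×56 mm (as they should be), yaw −14.2°, about 100 mm apart. C is at (565,−70), B at (589,26) and A at (614.5,121). I'll go to C first.

>>> {"api": "arm_command", "payload": {
  "rows": "0 0 0 0 0 0 7.14; 0 0 0 0 0 0 7.14; 0 0 0 0 0 0 7.14; 0 0 0 0 0 0 7.14; 0 0 0 0 0 0 7.14",
  "squeeze": 90
}}

```text
time_s: 0.52
position: [0.2013, -0.5116, 0.248]
tool_rot: [[0.968, -0.252, -0.0], [-0.252, -0.968, 0.001], [-0.0, -0.001, -1.0]]
ft_force: [-0.2, 0.8, 0.1]
grip_width: 0.0855
```

>>> {"api": "arm_command", "payload": {
  "rows": "0 16.3 -34.5 3 0 0 0; 0 16.3 -34.5 3 0 0 0; 0 16.3 -34.5 3 0 0 0; 0 16.3 -34.5 3 0 0 0; 0 16.3 -34.5 3 0 0 0"
}}

```text
time_s: 0.93
position: [0.3234, -0.363, 0.2329]
tool_rot: [[0.969, -0.246, -0.0], [-0.246, -0.969, 0.001], [-0.0, -0.001, -1.0]]
ft_force: [1.4, -1.5, -0.6]
grip_width: 0.0855
```

>>> {"api": "arm_command", "payload": {
  "rows": "0 16.3 -34.5 3 0 0 0; 0 16.3 -34.5 3 0 0 0; 0 16.3 -34.5 3 0 0 0; 0 16.3 -34.5 3 0 0 0; 0 16.3 -34.5 3 0 0 0"
}}

```text
time_s: 1.35
position: [0.4449, -0.2157, 0.218]
tool_rot: [[0.969, -0.246, -0.0], [-0.246, -0.969, 0.0], [-0.0, -0.0, -1.0]]
ft_force: [1.0, -0.6, 0.2]
grip_width: 0.0851
```

>>> {"api": "arm_command", "payload": {
  "rows": "0 16.3 -34.5 3 0 0 0; 0 16.3 -34.5 3 0 0 0; 0 16.3 -34.5 3 0 0 0; 0 16.3 -34.5 3 0 0 0; 0 16.3 -34.5 3 0 0 0"
}}

```text
time_s: 1.77
position: [0.5663, -0.0684, 0.2029]
tool_rot: [[0.969, -0.246, -0.001], [-0.246, -0.969, 0.0], [-0.001, -0.0, -1.0]]
ft_force: [0.1, 0.3, 0.6]
grip_width: 0.0852
```

>>> {"api": "arm_command", "payload": {
  "rows": "0 0 0 0 0 0 0; 0 0 0 0 0 0 0"
}}

```text
time_s: 1.93
position: [0.5659, -0.0687, 0.2025]
tool_rot: [[0.97, -0.243, -0.001], [-0.243, -0.97, 0.0], [-0.002, -0.0, -1.0]]
ft_force: [-0.8, -0.8, 0.6]
grip_width: 0.0855
```

Run:
```python
from h import *
s=readout.observe();print(s["q"],s["wrist_torque"])
m=eyes.camera_model("wrist");im=eyes.get_image("wrist")[:,:,::-1].copy();cv2.imwrite("pics/w0.png",im)
print(m["mtx"]);V=m["view"];print(-V[:3,:3].T@V[:3,3])
hsv=cv2.cvtColor(im,cv2.COLOR_BGR2HSV)
d=cv2.inRange(hsv,(0,0,0),(180,75,140));d=cv2.morphologyEx(d,cv2.MORPH_OPEN,np.ones((9,9)))
cs,_=cv2.findContours(d,cv2.RETR_EXTERNAL,cv2.CHAIN_APPROX_NONE)
for k in cs:
    if cv2.contourArea(k)>2000: print(cv2.boundingRect(k),rect(cast("wrist",k[:,0],.058,m)))
```

```text
[-18.8144  25.9042  75.4895  -0.0059  78.6926  85.2311] [-0.0833  0.0053  0.0545]
[[371.6483   0.     320.1875]
 [  0.     371.6483 234.0999]
 [  0.       0.       1.    ]]
[ 0.6455 -0.0879  0.3275]
(21, 301, 619, 179) (array([258.0472, -52.268 ]), (1270.729736328125, 470.0179443359375), 73.68028259277344)
(63, 153, 83, 126) (array([616.1093, 110.7885]), (111.3462905883789, 76.93732452392578), -14.614273071289062)
(161, 148, 83, 136) (array([592.5743,  20.0585]), (110.7264175415039, 63.47713851928711), -14.321037292480469)
(286, 146, 75, 141) (array([569.0473, -70.768 ]), (111.19868469238281, 54.30923843383789), -14.380928039550781)
```

View pics/w0.png

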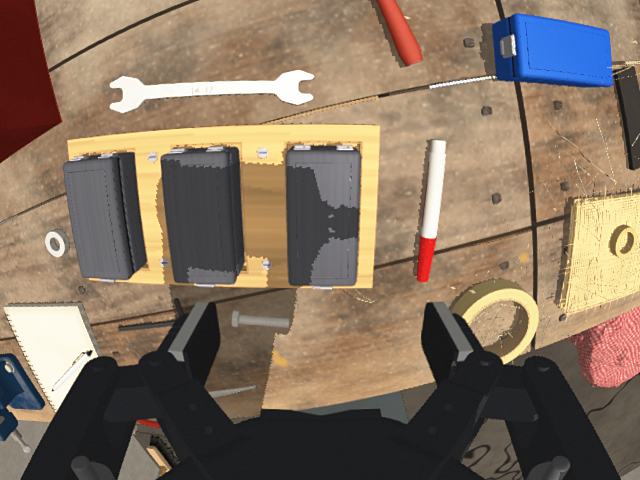

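The wrist view confirms C at about (567,−70.5), upright between the fingers' reach, with clear gaps either side. Going down to it.

>>> {"api": "arm_command", "payload": {
  "rows": "0 1.4 1.5 35 0 0 0; 0 0 0 35 0 0 0; 0 0 0 35 0 0 0; 0 0 0 30 0 0 0; 0 0 0 20 0 0 0"
}}

```text
time_s: 2.4
position: [0.5647, -0.0732, 0.0458]
tool_rot: [[0.969, -0.248, -0.003], [-0.248, -0.969, 0.001], [-0.004, -0.0, -1.0]]
ft_force: [0.1, -0.1, 0.1]
grip_width: 0.0851
```

>>> {"api": "arm_command", "payload": {
  "rows": "1 0 0 0 0 0 0; 1 0 0 0 0 0 0; 1 0 0 0 0 0 0; 1 0 0 0 0 0 0; 1 0 0 0 0 0 0",
  "squeeze": 90
}}

```text
time_s: 2.82
position: [0.5671, -0.0727, 0.0502]
tool_rot: [[0.969, -0.246, 0.003], [-0.246, -0.969, -0.001], [0.003, 0.001, -1.0]]
ft_force: [-1.4, -2.1, 5.5]
grip_width: 0.0546
```

>>> {"api": "arm_command", "payload": {
  "rows": "1 0 0 0 0 0 0; 1 0 0 0 0 0 0; 1 0 0 0 0 0 0; 1 0 0 0 0 0 0; 1 0 0 0 0 0 0"
}}

```text
time_s: 3.23
position: [0.5672, -0.0727, 0.0503]
tool_rot: [[0.969, -0.246, 0.003], [-0.246, -0.969, -0.002], [0.003, 0.001, -1.0]]
ft_force: [-1.4, -2.6, 7.9]
grip_width: 0.0542
```

>>> {"api": "arm_command", "payload": {
  "rows": "1 0 0 -10 0 0 0; 1 0 0 -20 0 0 0; 1 0 0 -35 0 0 0; 1 0 0 -40 0 0 0; 1 0 0 -40 0 0 0"
}}

```text
time_s: 3.65
position: [0.5657, -0.0718, 0.1954]
tool_rot: [[0.969, -0.246, -0.001], [-0.246, -0.969, 0.001], [-0.001, -0.0, -1.0]]
ft_force: [1.1, 0.3, -4.8]
grip_width: 0.0544
```

>>> {"api": "arm_command", "payload": {
  "rows": "1 0 0 -35 0 0 0; 1 0 0 -20 0 0 0; 1 0 0 0 0 0 0; 1 0 0 0 0 0 0; 1 0 0 0 0 0 0"
}}

```text
time_s: 4.07
position: [0.5656, -0.0718, 0.2464]
tool_rot: [[0.969, -0.246, -0.003], [-0.246, -0.969, 0.001], [-0.004, -0.0, -1.0]]
ft_force: [0.7, -0.0, -5.3]
grip_width: 0.0548
```

```bash
cat > st.py <<'E'
from h import *
s=readout.observe();R=np.array(s["tool_rot"])
print(s["time_s"],"pos",1e3*np.array(s["position"]),"x",R[:,0],"F",np.array(s["ft_force"]),"Mworld",np.array(s["wrist_torque"]),"Mtool",R.T@np.array(s["wrist_torque"]),"w",s["grip_width"])
print("q",np.array(s["q"]),"eff",np.array(s["joint_efforts"]))
E
python3 st.py
```

```text
4.0667 pos [565.6274 -71.7699 246.4211] x [ 0.9693 -0.2458 -0.0037] F [ 0.6732 -0.0361 -5.3319] Mworld [ 0.0382 -0.01   -0.0029] Mtool [0.0395 0.0003 0.0028] w 0.054793449004979414
q [-19.1247  24.0129  71.0906   0.0012  85.1092  85.1018] eff [  0.1071 -51.661  -25.8506   0.0013   0.0189  -0.0007]
```

>>> {"api": "arm_command", "payload": {
  "rows": "1 0 0 0 0 7 0; 1 0 0 0 0 7 0; 1 0 0 0 0 7 0; 1 0 0 0 0 7 0; 1 0 0 0 0 0 0"
}}

```text
time_s: 4.48
position: [0.5626, -0.0705, 0.2442]
tool_rot: [[0.858, -0.246, 0.451], [-0.218, -0.969, -0.113], [0.465, -0.001, -0.885]]
ft_force: [-0.8, 0.7, -5.2]
grip_width: 0.0544
```

>>> {"api": "arm_command", "payload": {
  "rows": "1 0 0 0 0 0 0; 1 0 0 0 0 0 0; 1 0 0 0 0 0 0; 1 0 0 0 0 0 0; 1 0 0 0 0 0 0"
}}

```text
time_s: 4.9
position: [0.567, -0.0723, 0.2482]
tool_rot: [[0.856, -0.246, 0.454], [-0.217, -0.969, -0.115], [0.468, -0.0, -0.884]]
ft_force: [-0.1, 0.9, -4.9]
grip_width: 0.0545
```

>>> {"api": "arm_command", "payload": {
  "rows": "1 0 0 0 0 -5 0; 1 0 0 0 0 -6 0; 1 0 0 0 0 -7 0; 1 0 0 0 0 -6 0; 1 0 0 0 0 -4 0"
}}

```text
time_s: 5.32
position: [0.5676, -0.0725, 0.2488]
tool_rot: [[0.969, -0.246, -0.004], [-0.246, -0.969, 0.001], [-0.004, 0.0, -1.0]]
ft_force: [0.1, -0.4, -5.5]
grip_width: 0.0544
```

>>> {"api": "arm_command", "payload": {
  "rows": "1 0 0 0 0 0 0; 1 0 0 0 0 0 0; 1 0 0 0 0 0 0; 1 0 0 0 0 0 0; 1 0 0 0 0 0 0"
}}

```text
time_s: 5.73
position: [0.5661, -0.0719, 0.2487]
tool_rot: [[0.969, -0.246, 0.001], [-0.246, -0.969, -0.0], [0.001, 0.0, -1.0]]
ft_force: [-0.3, 0.4, -3.9]
grip_width: 0.054
```

```bash
python3 st.py
```

```text
5.7333 pos [566.1004 -71.8912 248.6901] x [ 0.9693 -0.2457  0.0013] F [-0.2941  0.3835 -3.9   ] Mworld [-0.0042 -0.0051  0.0192] Mtool [-0.0028  0.006  -0.0192] w 0.05400124247438173
q [-19.1223  23.8541  70.9689   0.0053  85.1035  85.1034] eff [ -0.024  -49.1586 -24.8191   0.0002  -0.0219  -0.0005]
```

>>> {"api": "arm_command", "payload": {
  "rows": "1 0 0 0 0 -7 0; 1 0 0 0 0 -7 0; 1 0 0 0 0 -7 0; 1 0 0 0 0 -7 0; 1 0 0 0 0 0 0"
}}

```text
time_s: 6.15
position: [0.5675, -0.0726, 0.2456]
tool_rot: [[0.853, -0.246, -0.461], [-0.216, -0.969, 0.117], [-0.476, -0.0, -0.88]]
ft_force: [2.0, -0.7, -6.2]
grip_width: 0.0542
```

>>> {"api": "arm_command", "payload": {
  "rows": "1 0 0 0 0 0 0; 1 0 0 0 0 0 0; 1 0 0 0 0 0 0; 1 0 0 0 0 0 0; 1 0 0 0 0 0 0"
}}

```text
time_s: 6.57
position: [0.5662, -0.0719, 0.2493]
tool_rot: [[0.857, -0.246, -0.453], [-0.217, -0.969, 0.115], [-0.467, 0.0, -0.884]]
ft_force: [0.5, 0.2, -4.0]
grip_width: 0.054
```

>>> {"api": "arm_command", "payload": {
  "rows": "1 0 0 0 0 5 0; 1 0 0 0 0 6 0; 1 0 0 0 0 7 0; 1 0 0 0 0 6 0; 1 0 0 0 0 4 0"
}}

```text
time_s: 6.98
position: [0.5656, -0.0716, 0.2497]
tool_rot: [[0.969, -0.246, 0.007], [-0.246, -0.969, -0.002], [0.007, 0.0, -1.0]]
ft_force: [0.3, -1.0, -3.7]
grip_width: 0.0545
```

>>> {"api": "arm_command", "payload": {
  "rows": "1 0 0 0 0 0 0; 1 0 0 0 0 0 0; 1 0 0 0 0 0 0; 1 0 0 0 0 0 0; 1 0 0 0 0 0 0"
}}

```text
time_s: 7.4
position: [0.5669, -0.0723, 0.2478]
tool_rot: [[0.969, -0.246, -0.002], [-0.246, -0.969, 0.0], [-0.002, -0.0, -1.0]]
ft_force: [-0.4, 0.4, -4.3]
grip_width: 0.0542
```

```bash
python3 st.py
```

```text
7.4 pos [566.8846 -72.2625 247.7802] x [ 0.9693 -0.2458 -0.0017] F [-0.44    0.3935 -4.2525] Mworld [-0.     -0.0578 -0.0237] Mtool [0.0142 0.0561 0.0237] w 0.054202958116112324
q [-19.1265  24.0445  70.8098  -0.0073  85.2402  85.1061] eff [  0.0346 -49.9449 -24.9043  -0.0025   0.0378   0.0006]
```

Single readings are too noisy (about 0.05 N m), so I'll average over several control periods.

```bash
cat > av.py <<'E'
from h import *
import sys
M=[];F=[];E=[]
for i in range(int(sys.argv[1])):
    eyes.get_image("top");s=readout.observe();R=np.array(s["tool_rot"])
    M.append(R.T@np.array(s["wrist_torque"]));F.append(s["ft_force"]);E.append(s["joint_efforts"])
n=len(M)**.5
print(s["time_s"],"pos",1e3*np.array(s["position"]),"x",R[:,0],"w",s["grip_width"])
print("Mtool",np.mean(M,0),"+-",np.std(M,0)/n,"F",np.mean(F,0),"eff4-6",np.mean(E,0)[3:],"+-",np.std(E,0)[3:]/n)
E
python3 av.py 8
```

```text
7.8 pos [566.5236 -72.0545 248.2822] x [ 0.9693 -0.2457 -0.0002] w 0.05426081269933364
Mtool [-0.0053 -0.0077 -0.0076] +- [0.0072 0.0075 0.0068] F [-0.2859  0.2483 -4.5426] eff4-6 [-0.0016  0.0149  0.0002] +- [0.0002 0.0026 0.    ]
```

>>> {"api": "arm_command", "payload": {
  "rows": "1 0 0 0 0 7 0; 1 0 0 0 0 7 0; 1 0 0 0 0 7 0; 1 0 0 0 0 7 0; 1 0 0 0 0 0 0"
}}

```text
time_s: 8.22
position: [0.5633, -0.0707, 0.2467]
tool_rot: [[0.856, -0.245, 0.455], [-0.217, -0.969, -0.115], [0.469, -0.0, -0.883]]
ft_force: [-1.3, -0.2, -4.9]
grip_width: 0.0545
```

>>> {"api": "arm_command", "payload": {
  "rows": "1 0 0 0 0 0 0; 1 0 0 0 0 0 0; 1 0 0 0 0 0 0; 1 0 0 0 0 0 0; 1 0 0 0 0 0 0"
}}

```text
time_s: 8.63
position: [0.5671, -0.0723, 0.2483]
tool_rot: [[0.856, -0.246, 0.454], [-0.217, -0.969, -0.115], [0.469, -0.0, -0.883]]
ft_force: [-0.2, -0.6, -4.0]
grip_width: 0.0542
```

>>> {"api": "arm_command", "payload": {
  "rows": "1 0 0 0 0 -5 0; 1 0 0 0 0 -6 0; 1 0 0 0 0 -7 0; 1 0 0 0 0 -6 0; 1 0 0 0 0 -4 0"
}}

```text
time_s: 9.05
position: [0.5676, -0.0725, 0.2488]
tool_rot: [[0.969, -0.246, -0.004], [-0.246, -0.969, 0.001], [-0.004, 0.0, -1.0]]
ft_force: [0.8, 0.3, -4.8]
grip_width: 0.0545
```

```bash
python3 av.py 12
```

```text
9.65 pos [566.3077 -72.0139 248.5638] x [ 0.9693 -0.2458  0.0006] w 0.05420541059773915
Mtool [-0.0023 -0.0007 -0.006 ] +- [0.0113 0.008  0.0095] F [-0.0103  0.1116 -4.4799] eff4-6 [-0.0097  0.1683  0.0067] +- [0.0074 0.101  0.0042]
```

C is silent (moment unchanged within 0.01 N m, where a loose roller would give 0.15). One short lengthwise jerk to confirm, then back to its pocket.

>>> {"api": "arm_command", "payload": {
  "rows": "1 25 0 0 0 0 0; 1 -25 0 0 0 0 0; 1 -25 0 0 0 0 0; 1 25 0 0 0 0 0; 1 25 0 0 0 0 0"
}}

```text
time_s: 10.07
position: [0.5889, -0.0774, 0.2482]
tool_rot: [[0.969, -0.246, -0.003], [-0.246, -0.969, 0.001], [-0.003, -0.0, -1.0]]
ft_force: [1.1, -0.9, -4.0]
grip_width: 0.0544
```

>>> {"api": "arm_command", "payload": {
  "rows": "1 -25 0 0 0 0 0; 1 0 0 0 0 0 0; 1 0 0 0 0 0 0; 1 0 0 0 0 0 0; 1 0 0 0 0 0 0"
}}

```text
time_s: 10.48
position: [0.5667, -0.0721, 0.2487]
tool_rot: [[0.969, -0.246, 0.001], [-0.246, -0.969, -0.0], [0.001, 0.0, -1.0]]
ft_force: [-0.0, 0.1, -4.1]
grip_width: 0.0538
```

```bash
python3 av.py 8
```

```text
10.8833 pos [566.5377 -72.0551 248.3371] x [ 0.9693 -0.2457  0.0001] w 0.05431062563692113
Mtool [ 0.0035 -0.0077  0.0106] +- [0.0104 0.008  0.0091] F [-0.2683  0.0357 -4.1885] eff4-6 [-0.0001  0.0058  0.0001] +- [0.0001 0.0005 0.    ]
```

>>> {"api": "arm_command", "payload": {
  "rows": "1 0 0 35 0 0 0; 1 0 0 40 0 0 0; 1 0 0 40 0 0 0; 1 0 0 30 0 0 0; 1 0 0 15 0 0 0"
}}

```text
time_s: 11.3
position: [0.5648, -0.0716, 0.0844]
tool_rot: [[0.969, -0.246, -0.006], [-0.246, -0.969, 0.002], [-0.006, -0.0, -1.0]]
ft_force: [-1.3, 0.1, -4.4]
grip_width: 0.0538
```

>>> {"api": "arm_command", "payload": {
  "rows": "1 0 0 0 0 0 0; 1 0 0 0 0 0 0; 1 0 0 0 0 0 0; 1 0 0 0 0 0 0; 1 0 0 0 0 0 0"
}}

```text
time_s: 11.72
position: [0.5671, -0.0722, 0.0897]
tool_rot: [[0.969, -0.246, 0.003], [-0.246, -0.969, -0.001], [0.003, 0.0, -1.0]]
ft_force: [0.3, 0.2, -5.7]
grip_width: 0.0543
```

```bash
python3 st.py
```

```text
11.7167 pos [567.1051 -72.2354  89.7425] x [ 0.9693 -0.2457  0.0027] F [ 0.2621  0.1509 -5.7399] Mworld [ 0.0075 -0.0323 -0.0399] Mtool [0.0151 0.0295 0.0399] w 0.05426681157440472
q [-19.1203  32.9855  83.8743   0.0017  62.9851  85.1009] eff [ -0.0248 -52.3343 -19.4655  -0.0013   0.0009   0.    ]
```

>>> {"api": "arm_command", "payload": {
  "rows": "1 0 0.5 12 0 0 0; 1 0 0 10 0 0 0; 1 0 0 7 0 0 0; 1 0 0 4 0 0 0; 1 0 0 3 0 0 0"
}}

```text
time_s: 12.13
position: [0.5663, -0.0725, 0.0518]
tool_rot: [[0.969, -0.246, -0.001], [-0.246, -0.969, 0.0], [-0.001, -0.0, -1.0]]
ft_force: [-0.1, 0.0, -4.4]
grip_width: 0.0544
```

>>> {"api": "arm_command", "payload": {
  "rows": "1 0 0 1 0 0 0; 1 0 0 1 0 0 0; 1 0 0 0 0 0 0; 1 0 0 0 0 0 0; 1 0 0 0 0 0 0"
}}

```text
time_s: 12.55
position: [0.5665, -0.0726, 0.0506]
tool_rot: [[0.969, -0.246, 0.0], [-0.246, -0.969, -0.0], [0.001, 0.0, -1.0]]
ft_force: [0.8, -0.4, -4.5]
grip_width: 0.0539
```

```bash
python3 st.py
```

```text
12.55 pos [566.5155 -72.5843  50.59  ] x [ 0.9693 -0.2457  0.0005] F [ 0.7502 -0.4191 -4.4896] Mworld [ 0.0166 -0.0166 -0.0336] Mtool [0.0201 0.0121 0.0336] w 0.053889689598865684
q [-19.1727  36.0377  85.9814  -0.0013  57.9517  85.0529] eff [ -0.0044 -53.371  -17.694   -0.001    0.0064   0.    ]
```

>>> {"api": "arm_command", "payload": {
  "rows": "1 0 0 0.7 0 0 0; 1 0 0 0.7 0 0 0; 1 0 0 0.6 0 0 0; 1 0 0 0 0 0 0; 1 0 0 0 0 0 0"
}}

```text
time_s: 12.97
position: [0.5665, -0.0726, 0.0503]
tool_rot: [[0.969, -0.246, 0.002], [-0.246, -0.969, -0.001], [0.002, 0.0, -1.0]]
ft_force: [-5.4, 1.4, 12.1]
grip_width: 0.0543
```

>>> {"api": "arm_command", "payload": {
  "rows": "1 0 0 0.5 0 0 0; 1 0 0 0.5 0 0 0; 1 0 0 0 0 0 0; 1 0 0 0 0 0 0; 1 0 0 0 0 0 0"
}}

```text
time_s: 13.38
position: [0.5665, -0.0726, 0.0502]
tool_rot: [[0.969, -0.246, 0.002], [-0.246, -0.969, -0.001], [0.002, 0.0, -1.0]]
ft_force: [-9.6, 2.0, 22.2]
grip_width: 0.0544
```

Home again: contact at z = 50.2, the same height as when it was gripped. Releasing and going to B, 100 mm along tool −y.

>>> {"api": "arm_command", "payload": {
  "rows": "0 0 0 -0.5 0 0 0; 0 0 0 -0.5 0 0 0; 0 0 0 -0.5 0 0 0; 0 0 0 0 0 0 0; 0 0 0 0 0 0 0"
}}

```text
time_s: 13.8
position: [0.5665, -0.0726, 0.0488]
tool_rot: [[0.969, -0.246, 0.0], [-0.246, -0.969, -0.0], [0.0, 0.0, -1.0]]
ft_force: [0.1, -0.4, -0.2]
grip_width: 0.0852
```

>>> {"api": "arm_command", "payload": {
  "rows": "0 0 0 0 0 0 0; 0 0 0 -15 0 0 0; 0 0 0 -30 0 0 0; 0 0 0 -30 0 0 0; 0 0 0 -10 0 0 0"
}}

```text
time_s: 14.22
position: [0.5677, -0.0729, 0.1377]
tool_rot: [[0.969, -0.246, 0.005], [-0.246, -0.969, -0.002], [0.006, 0.001, -1.0]]
ft_force: [-0.5, -0.4, 0.8]
grip_width: 0.0854
```

>>> {"api": "arm_command", "payload": {
  "rows": "0 0 -30 0 0 0 0; 0 0 -30 0 0 0 0; 0 0 -25 0 0 0 0; 0 0 -15 0 0 0 0; 0 0 0 0 0 0 0"
}}

```text
time_s: 14.63
position: [0.5911, 0.0271, 0.1333]
tool_rot: [[0.97, -0.243, -0.0], [-0.243, -0.97, 0.001], [-0.001, -0.001, -1.0]]
ft_force: [-0.4, -0.1, 0.0]
grip_width: 0.085
```

```bash
python3 - <<'E'
from h import *
m=eyes.camera_model("wrist");im=eyes.get_image("wrist")[:,:,::-1].copy();cv2.imwrite("pics/w1.png",im)
E
python3 st.py
```

```text
14.6833 pos [590.8854  25.5206 133.293 ] x [ 0.9699 -0.2436 -0.0007] F [-0.0181  0.0926  0.4819] Mworld [ 0.022  -0.0234 -0.001 ] Mtool [0.027  0.0174 0.001 ] w 0.08577305415751083
q [-8.9856 31.7542 77.5178 -0.0012 70.7665 95.1124] eff [  1.9125 -51.1504 -20.5926   0.1421   0.033    0.1904]
```

View pics/w1.png

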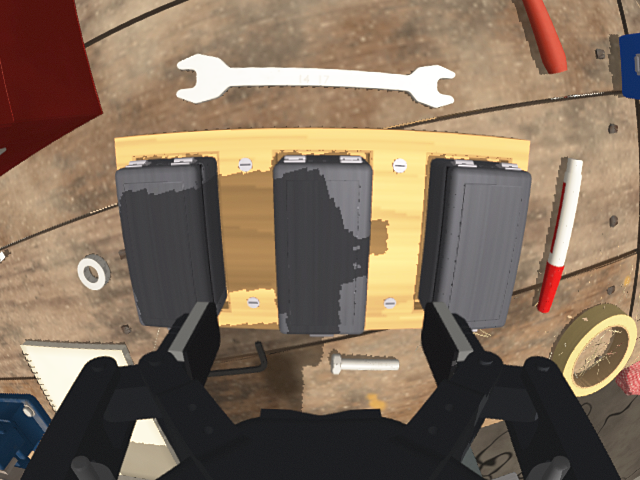

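All three cases sit level on the board with C home again. The fingers at (190,330) and (450,330) straddle B at (322,245). Descending on B.

>>> {"api": "arm_command", "payload": {
  "rows": "0 0 0 25 0 0 0; 0 0 0 25 0 0 0; 0 0 0 18 0 0 0; 0 0 0 9 0 0 0; 0 0 0 5 0 0 0"
}}

```text
time_s: 15.1
position: [0.5904, 0.0235, 0.0505]
tool_rot: [[0.969, -0.247, -0.002], [-0.247, -0.969, 0.0], [-0.002, 0.0, -1.0]]
ft_force: [0.3, -0.2, -0.3]
grip_width: 0.0855
```

>>> {"api": "arm_command", "payload": {
  "rows": "0 0 0 0 0 0 0; 0 0 0 0 0 0 0; 1 0 0 0 0 0 0; 1 0 0 0 0 0 0; 1 0 0 0 0 0 0"
}}

```text
time_s: 15.52
position: [0.5916, 0.0246, 0.0534]
tool_rot: [[0.969, -0.246, 0.003], [-0.246, -0.969, 0.0], [0.002, -0.001, -1.0]]
ft_force: [2.1, 1.5, -3.4]
grip_width: 0.054
```

>>> {"api": "arm_command", "payload": {
  "rows": "1 0 0 0 0 0 0; 1 0 0 0 0 0 0; 1 0 0 0 0 0 0; 1 0 0 0 0 0 0; 1 0 0 0 0 0 0"
}}

```text
time_s: 15.93
position: [0.5916, 0.0245, 0.0533]
tool_rot: [[0.969, -0.246, 0.003], [-0.246, -0.969, -0.0], [0.003, -0.001, -1.0]]
ft_force: [-1.2, 0.2, 7.2]
grip_width: 0.054
```

```bash
python3 av.py 4
```

```text
16.1333 pos [591.5785  24.5476  53.3346] x [ 0.9694 -0.2457  0.0025] w 0.05425078487937297
Mtool [ 0.2121 -0.2444  0.0261] +- [0.0117 0.0138 0.0173] F [-0.9447  1.3116  7.3934] eff4-6 [-0.2693 -0.3275 -0.033 ] +- [0. 0. 0.]
```

B gripped at (591.6, 24.5, 53.3). Lift, then the same tests.

>>> {"api": "arm_command", "payload": {
  "rows": "1 0 0 -10 0 0 0; 1 0 0 -20 0 0 0; 1 0 0 -35 0 0 0; 1 0 0 -40 0 0 0; 1 0 0 -40 0 0 0"
}}

```text
time_s: 16.55
position: [0.5901, 0.0245, 0.1984]
tool_rot: [[0.969, -0.246, -0.002], [-0.246, -0.969, 0.0], [-0.002, 0.0, -1.0]]
ft_force: [1.1, 0.2, -3.8]
grip_width: 0.0542
```

>>> {"api": "arm_command", "payload": {
  "rows": "1 0 0 -35 0 0 0; 1 0 0 -20 0 0 0; 1 0 0 0 0 0 0; 1 0 0 0 0 0 0; 1 0 0 0 0 0 0"
}}

```text
time_s: 16.97
position: [0.59, 0.0245, 0.2496]
tool_rot: [[0.969, -0.246, -0.004], [-0.246, -0.969, 0.001], [-0.004, 0.0, -1.0]]
ft_force: [0.1, 0.1, -4.7]
grip_width: 0.054
```

```bash
python3 av.py 8
```

```text
17.3667 pos [590.9014  24.3935 251.3938] x [ 0.9693 -0.2458 -0.0008] w 0.05444181059503375
Mtool [-0.0048  0.026  -0.0267] +- [0.0051 0.0097 0.0117] F [ 0.1628  0.0742 -4.6371] eff4-6 [ 0.0002  0.0146 -0.0001] +- [0.0001 0.0015 0.    ]
```

>>> {"api": "arm_command", "payload": {
  "rows": "1 0 0 0 0 7 0; 1 0 0 0 0 7 0; 1 0 0 0 0 7 0; 1 0 0 0 0 7 0; 1 0 0 0 0 0 0"
}}

```text
time_s: 17.78
position: [0.5877, 0.0255, 0.2501]
tool_rot: [[0.856, -0.245, 0.455], [-0.216, -0.97, -0.115], [0.469, 0.0, -0.883]]
ft_force: [0.4, 0.8, -5.0]
grip_width: 0.0545
```

>>> {"api": "arm_command", "payload": {
  "rows": "1 0 0 0 0 0 0; 1 0 0 0 0 0 0; 1 0 0 0 0 0 0; 1 0 0 0 0 0 0; 1 0 0 0 0 0 0"
}}

```text
time_s: 18.2
position: [0.5915, 0.0241, 0.2518]
tool_rot: [[0.856, -0.246, 0.454], [-0.217, -0.969, -0.115], [0.469, 0.0, -0.883]]
ft_force: [-0.4, -0.1, -4.6]
grip_width: 0.054
```

>>> {"api": "arm_command", "payload": {
  "rows": "1 0 0 0 0 -5 0; 1 0 0 0 0 -6 0; 1 0 0 0 0 -7 0; 1 0 0 0 0 -6 0; 1 0 0 0 0 -4 0"
}}

```text
time_s: 18.62
position: [0.5921, 0.0239, 0.2523]
tool_rot: [[0.969, -0.246, -0.004], [-0.246, -0.969, 0.001], [-0.004, -0.0, -1.0]]
ft_force: [1.0, -0.1, -5.1]
grip_width: 0.054
```

```bash
python3 av.py 12
```

```text
19.2167 pos [590.7715  24.5224 252.0657] x [ 0.9694 -0.2456  0.0006] w 0.054070057878392745
Mtool [-0.0014  0.0096  0.0032] +- [0.0111 0.0125 0.0092] F [-0.3122 -0.3955 -4.7361] eff4-6 [ 0.0163  0.1686 -0.0065] +- [0.012  0.1016 0.0041]
```

>>> {"api": "arm_command", "payload": {
  "rows": "1 0 0 0 0 -7 0; 1 0 0 0 0 -7 0; 1 0 0 0 0 -7 0; 1 0 0 0 0 -7 0; 1 0 0 0 0 0 0"
}}

```text
time_s: 19.63
position: [0.5922, 0.0235, 0.2486]
tool_rot: [[0.852, -0.247, -0.462], [-0.217, -0.969, 0.117], [-0.477, 0.0, -0.879]]
ft_force: [0.7, 0.0, -5.8]
grip_width: 0.054
```

>>> {"api": "arm_command", "payload": {
  "rows": "1 0 0 0 0 0 0; 1 0 0 0 0 0 0; 1 0 0 0 0 0 0; 1 0 0 0 0 0 0; 1 0 0 0 0 0 0"
}}

```text
time_s: 20.05
position: [0.5906, 0.0246, 0.2528]
tool_rot: [[0.857, -0.245, -0.453], [-0.217, -0.969, 0.115], [-0.467, -0.0, -0.884]]
ft_force: [-0.7, -0.2, -3.6]
grip_width: 0.0535
```

>>> {"api": "arm_command", "payload": {
  "rows": "1 0 0 0 0 5 0; 1 0 0 0 0 6 0; 1 0 0 0 0 7 0; 1 0 0 0 0 6 0; 1 0 0 0 0 4 0"
}}

```text
time_s: 20.47
position: [0.59, 0.0248, 0.2533]
tool_rot: [[0.969, -0.245, 0.007], [-0.245, -0.969, -0.001], [0.007, -0.0, -1.0]]
ft_force: [-0.3, -0.6, -4.0]
grip_width: 0.0538
```

```bash
python3 av.py 12
```

```text
21.0667 pos [591.142   24.2874 251.4475] x [ 0.9693 -0.2459 -0.0009] w 0.0543660596132261
Mtool [0.008  0.0062 0.0061] +- [0.012  0.0082 0.0073] F [-0.1303 -0.0068 -4.688 ] eff4-6 [-0.0114 -0.1506  0.0026] +- [0.0107 0.1001 0.0029]
```

B is silent too. Short jerk, then back home.

>>> {"api": "arm_command", "payload": {
  "rows": "1 25 0 0 0 0 0; 1 -25 0 0 0 0 0; 1 -25 0 0 0 0 0; 1 25 0 0 0 0 0; 1 25 0 0 0 0 0"
}}

```text
time_s: 21.48
position: [0.6135, 0.019, 0.2515]
tool_rot: [[0.97, -0.245, -0.003], [-0.245, -0.97, 0.001], [-0.003, 0.0, -1.0]]
ft_force: [2.0, -1.1, -3.6]
grip_width: 0.0538
```

>>> {"api": "arm_command", "payload": {
  "rows": "1 -25 0 0 0 0 0; 1 0 0 0 0 0 0; 1 0 0 0 0 0 0; 1 0 0 0 0 0 0; 1 0 0 0 0 0 0"
}}

```text
time_s: 21.9
position: [0.5912, 0.0243, 0.2522]
tool_rot: [[0.969, -0.246, 0.001], [-0.246, -0.969, -0.0], [0.001, -0.0, -1.0]]
ft_force: [-1.1, -1.1, -4.5]
grip_width: 0.0541
```

```bash
python3 av.py 8
```

```text
22.3 pos [590.9786  24.3873 251.8679] x [ 0.9693 -0.2457  0.0001] w 0.05402221404020756
Mtool [0.0103 0.0058 0.0012] +- [0.0093 0.0093 0.011 ] F [ 0.2929  0.0793 -4.4938] eff4-6 [ 0.002   0.007  -0.0002] +- [0.0001 0.0002 0.    ]
```

>>> {"api": "arm_command", "payload": {
  "rows": "1 0 0 35 0 0 0; 1 0 0 40 0 0 0; 1 0 0 40 0 0 0; 1 0 0 30 0 0 0; 1 0 0 15 0 0 0"
}}

```text
time_s: 22.72
position: [0.5892, 0.0246, 0.0878]
tool_rot: [[0.969, -0.246, -0.006], [-0.246, -0.969, 0.001], [-0.006, 0.001, -1.0]]
ft_force: [0.3, -0.5, -4.5]
grip_width: 0.0539
```

>>> {"api": "arm_command", "payload": {
  "rows": "1 0 0 0 0 0 0; 1 0 0 0 0 0 0; 1 0 0 0 0 0 0; 1 0 0 0 0 0 0; 1 0 0 0 0 0 0"
}}

```text
time_s: 23.13
position: [0.5916, 0.0243, 0.0933]
tool_rot: [[0.969, -0.246, 0.003], [-0.246, -0.969, -0.0], [0.003, -0.0, -1.0]]
ft_force: [0.8, -0.5, -4.4]
grip_width: 0.0543
```

```bash
python3 st.py
```

```text
23.1333 pos [591.5724  24.3318  93.3198] x [ 0.9693 -0.2457  0.0027] F [ 0.7903 -0.5059 -4.4072] Mworld [-0.0093  0.0423  0.0058] Mtool [-0.0194 -0.0387 -0.0059] w 0.05428937148322968
q [-9.092  34.392  80.1683  0.0016 65.2814 95.1299] eff [ -0.0239 -54.3358 -20.2003   0.0014   0.0001  -0.0001]
```

>>> {"api": "arm_command", "payload": {
  "rows": "1 0 0 12 0 0 0; 1 0 0 10 0 0 0; 1 0 0 7 0 0 0; 1 0 0 4 0 0 0; 1 0 0 3 0 0 0"
}}

```text
time_s: 23.55
position: [0.5909, 0.0244, 0.0553]
tool_rot: [[0.969, -0.246, -0.001], [-0.246, -0.969, 0.0], [-0.001, 0.0, -1.0]]
ft_force: [-0.5, -0.9, -4.3]
grip_width: 0.054
```

>>> {"api": "arm_command", "payload": {
  "rows": "1 0 0 1 0 0 0; 1 0 0 1 0 0 0; 1 0 0 0 0 0 0; 1 0 0 0 0 0 0; 1 0 0 0 0 0 0"
}}

```text
time_s: 23.97
position: [0.5911, 0.0244, 0.0541]
tool_rot: [[0.969, -0.246, 0.001], [-0.246, -0.969, -0.0], [0.001, -0.0, -1.0]]
ft_force: [0.2, -0.3, -4.0]
grip_width: 0.0539
```

>>> {"api": "arm_command", "payload": {
  "rows": "1 0 0 0.7 0 0 0; 1 0 0 0.7 0 0 0; 1 0 0 0.6 0 0 0; 1 0 0 0 0 0 0; 1 0 0 0 0 0 0"
}}

```text
time_s: 24.38
position: [0.5911, 0.0244, 0.0534]
tool_rot: [[0.969, -0.246, 0.001], [-0.246, -0.969, -0.0], [0.001, -0.0, -1.0]]
ft_force: [-5.2, -1.0, 8.7]
grip_width: 0.0538
```

>>> {"api": "arm_command", "payload": {
  "rows": "1 0 0 0.5 0 0 0; 1 0 0 0.3 0 0 0; 1 0 0 0 0 0 0; 1 0 0 0 0 0 0; 1 0 0 0 0 0 0"
}}

```text
time_s: 24.8
position: [0.5911, 0.0244, 0.0533]
tool_rot: [[0.969, -0.246, 0.002], [-0.246, -0.969, -0.0], [0.002, -0.0, -1.0]]
ft_force: [-7.3, -0.9, 15.1]
grip_width: 0.0539
```

B is home (contact at 53.3, as when gripped). Releasing and going to A.

>>> {"api": "arm_command", "payload": {
  "rows": "0 0 0 -0.5 0 0 0; 0 0 0 -0.5 0 0 0; 0 0 0 -0.5 0 0 0; 0 0 0 0 0 0 0; 0 0 0 0 0 0 0"
}}

```text
time_s: 25.22
position: [0.591, 0.0244, 0.0525]
tool_rot: [[0.969, -0.246, 0.0], [-0.246, -0.969, -0.0], [0.0, -0.0, -1.0]]
ft_force: [-0.0, 0.8, -0.0]
grip_width: 0.0852
```

>>> {"api": "arm_command", "payload": {
  "rows": "0 0 0 0 0 0 0; 0 0 0 -15 0 0 0; 0 0 0 -30 0 0 0; 0 0 0 -30 0 0 0; 0 0 0 -10 0 0 0"
}}

```text
time_s: 25.63
position: [0.5923, 0.0242, 0.1415]
tool_rot: [[0.969, -0.246, 0.006], [-0.246, -0.969, -0.001], [0.006, -0.001, -1.0]]
ft_force: [0.6, 0.3, 0.0]
grip_width: 0.0852
```

>>> {"api": "arm_command", "payload": {
  "rows": "0 0 -30 0 0 0 0; 0 0 -30 0 0 0 0; 0 0 -25 0 0 0 0; 0 0 -15 0 0 0 0; 0 0 0 0 0 0 0"
}}

```text
time_s: 26.05
position: [0.6156, 0.1238, 0.1369]
tool_rot: [[0.97, -0.243, -0.0], [-0.243, -0.97, 0.0], [-0.0, -0.0, -1.0]]
ft_force: [-1.2, -0.5, -0.6]
grip_width: 0.0852
```

>>> {"api": "arm_command", "payload": {
  "rows": "0 0 0 0 0 0 0; 0 0 0 0 0 0 0"
}}

```text
time_s: 26.22
position: [0.6154, 0.1203, 0.1372]
tool_rot: [[0.969, -0.246, -0.001], [-0.246, -0.969, -0.0], [-0.001, 0.001, -1.0]]
ft_force: [-0.5, -0.8, 0.5]
grip_width: 0.0853
```

```bash
python3 - <<'E'
from h import *
im=eyes.get_image("wrist")[:,:,::-1].copy();cv2.imwrite("pics/w2.png",im)
E
python3 st.py
```

```text
26.2667 pos [615.4072 120.1715 137.3785] x [ 0.9691 -0.2468 -0.0003] F [-0.3109  0.5889 -0.0387] Mworld [ 0.0105  0.0052 -0.0153] Mtool [ 0.0089 -0.0076  0.0153] w 0.0854285548338455
q [  0.2549  34.7233  70.9004  -0.0167  74.4008 104.5487] eff [  0.6947 -54.3363 -21.2518   0.0173  -0.0002  -0.0052]
```

View pics/w2.png

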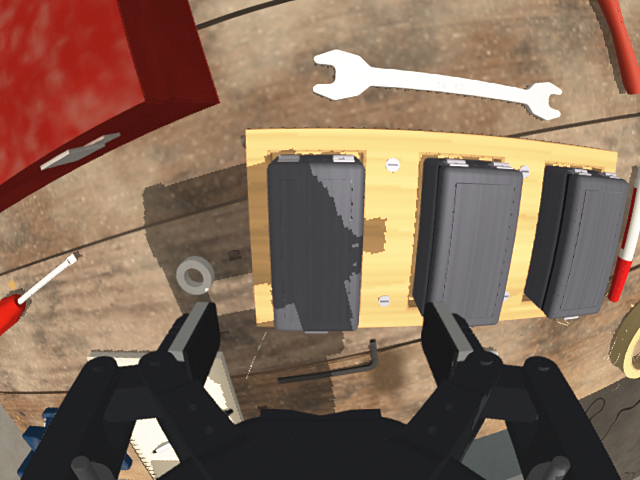

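A at (315,245) lies between the fingers, about 2 mm to the left of centre. Descending with that shift, then I'll shake it away from the red toolbox.

>>> {"api": "arm_command", "payload": {
  "rows": "0 0 -2 25 0 0 0; 0 0 0 25 0 0 0; 0 0 0 18 0 0 0; 0 0 0 9 0 0 0; 0 0 0 6 0 0 0"
}}

```text
time_s: 26.68
position: [0.6157, 0.1223, 0.0535]
tool_rot: [[0.969, -0.247, -0.002], [-0.247, -0.969, -0.0], [-0.002, 0.001, -1.0]]
ft_force: [0.7, 0.2, 0.5]
grip_width: 0.0855
```

>>> {"api": "arm_command", "payload": {
  "rows": "0 0 0 0 0 0 0; 0 0 0 0 0 0 0; 1 0 0 0 0 0 0; 1 0 0 0 0 0 0; 1 0 0 0 0 0 0"
}}

```text
time_s: 27.1
position: [0.6166, 0.1232, 0.0561]
tool_rot: [[0.969, -0.246, 0.002], [-0.246, -0.969, -0.0], [0.002, -0.0, -1.0]]
ft_force: [0.2, 1.3, -2.3]
grip_width: 0.054
```

>>> {"api": "arm_command", "payload": {
  "rows": "1 0 0 0 0 0 0; 1 0 0 0 0 0 0; 1 0 0 0 0 0 0; 1 0 0 0 0 0 0; 1 0 0 0 0 0 0"
}}

```text
time_s: 27.52
position: [0.6166, 0.1232, 0.0561]
tool_rot: [[0.969, -0.246, 0.002], [-0.246, -0.969, -0.0], [0.002, -0.0, -1.0]]
ft_force: [-1.7, -0.5, 6.3]
grip_width: 0.0541
```

```bash
python3 av.py 4
```

```text
27.7167 pos [616.5598 123.2182  56.0462] x [ 0.9694 -0.2455  0.0023] w 0.05360213328514763
Mtool [-0.2195 -0.194   0.0268] +- [0.0187 0.0057 0.0074] F [-1.1565 -0.7165  6.6997] eff4-6 [ 0.1959 -0.3665  0.0011] +- [0. 0. 0.]
```

>>> {"api": "arm_command", "payload": {
  "rows": "1 0 0 -10 0 0 0; 1 0 0 -20 0 0 0; 1 0 0 -35 0 0 0; 1 0 0 -40 0 0 0; 1 0 0 -40 0 0 0"
}}

```text
time_s: 28.13
position: [0.6152, 0.1233, 0.201]
tool_rot: [[0.969, -0.246, -0.002], [-0.246, -0.969, 0.0], [-0.002, 0.001, -1.0]]
ft_force: [0.6, -1.5, -4.6]
grip_width: 0.0539
```

>>> {"api": "arm_command", "payload": {
  "rows": "1 0 0 -35 0 0 0; 1 0 0 -20 0 0 0; 1 0 0 0 0 0 0; 1 0 0 0 0 0 0; 1 0 0 0 0 0 0"
}}

```text
time_s: 28.55
position: [0.6152, 0.1233, 0.2522]
tool_rot: [[0.969, -0.246, -0.004], [-0.246, -0.969, 0.0], [-0.004, 0.001, -1.0]]
ft_force: [-0.1, -0.2, -4.7]
grip_width: 0.0536
```

```bash
python3 av.py 8
```

```text
28.95 pos [615.9731 123.2623 254.0824] x [ 0.9693 -0.2457 -0.0007] w 0.05374579986846873
Mtool [-0.0044  0.0101 -0.0101] +- [0.0077 0.0102 0.0066] F [-0.0932  0.1137 -4.9769] eff4-6 [ 0.0022  0.0118 -0.0001] +- [0.0003 0.0016 0.    ]
```

>>> {"api": "arm_command", "payload": {
  "rows": "1 -9 24 0 0 0 0; 1 -13 34 0 0 0 0; 1 -13 34 0 0 0 0; 1 -11 29 0 0 0 0; 1 -7 19 0 0 0 0"
}}

```text
time_s: 29.37
position: [0.5286, -0.0012, 0.2547]
tool_rot: [[0.969, -0.247, -0.0], [-0.247, -0.969, -0.001], [-0.0, 0.001, -1.0]]
ft_force: [1.5, 0.6, -4.1]
grip_width: 0.0539
```

>>> {"api": "arm_command", "payload": {
  "rows": "1 0 0 0 0 7 0; 1 0 0 0 0 7 0; 1 0 0 0 0 7 0; 1 0 0 0 0 7 0; 1 0 0 0 0 0 0"
}}

```text
time_s: 29.78
position: [0.527, 0.0017, 0.2531]
tool_rot: [[0.856, -0.245, 0.455], [-0.216, -0.969, -0.115], [0.469, -0.0, -0.883]]
ft_force: [-1.9, 1.6, -5.9]
grip_width: 0.0538
```

>>> {"api": "arm_command", "payload": {
  "rows": "1 0 0 0 0 0 0; 1 0 0 0 0 0 0; 1 0 0 0 0 0 0; 1 0 0 0 0 0 0; 1 0 0 0 0 0 0"
}}

```text
time_s: 30.2
position: [0.5308, 0.0004, 0.2545]
tool_rot: [[0.856, -0.246, 0.454], [-0.217, -0.969, -0.115], [0.469, 0.0, -0.883]]
ft_force: [-0.4, -0.2, -5.4]
grip_width: 0.0539
```

>>> {"api": "arm_command", "payload": {
  "rows": "1 0 0 0 0 -5 0; 1 0 0 0 0 -6 0; 1 0 0 0 0 -7 0; 1 0 0 0 0 -6 0; 1 0 0 0 0 -4 0"
}}

```text
time_s: 30.62
position: [0.5314, 0.0002, 0.255]
tool_rot: [[0.969, -0.246, -0.004], [-0.246, -0.969, 0.001], [-0.004, -0.0, -1.0]]
ft_force: [0.1, 0.2, -5.3]
grip_width: 0.0541
```

```bash
python3 av.py 12
```

```text
31.2167 pos [530.0437   0.6768 254.7497] x [ 0.9694 -0.2457  0.0006] w 0.054187866609271225
Mtool [-0.0057  0.0716 -0.015 ] +- [0.0078 0.0109 0.0103] F [ 0.1978 -0.1318 -4.6374] eff4-6 [ 0.0049  0.2287 -0.0022] +- [0.0069 0.0984 0.0014]
```

>>> {"api": "arm_command", "payload": {
  "rows": "1 0 0 0 0 -7 0; 1 0 0 0 0 -7 0; 1 0 0 0 0 -7 0; 1 0 0 0 0 -7 0; 1 0 0 0 0 0 0"
}}

```text
time_s: 31.63
position: [0.5317, -0.0002, 0.2519]
tool_rot: [[0.853, -0.247, -0.461], [-0.217, -0.969, 0.117], [-0.475, 0.0, -0.88]]
ft_force: [1.9, -1.0, -5.4]
grip_width: 0.0539
```

>>> {"api": "arm_command", "payload": {
  "rows": "1 0 0 0 0 0 0; 1 0 0 0 0 0 0; 1 0 0 0 0 0 0; 1 0 0 0 0 0 0; 1 0 0 0 0 0 0"
}}

```text
time_s: 32.05
position: [0.5299, 0.0008, 0.2553]
tool_rot: [[0.857, -0.246, -0.453], [-0.217, -0.969, 0.115], [-0.467, -0.0, -0.884]]
ft_force: [-0.2, -0.5, -4.5]
grip_width: 0.0535
```

>>> {"api": "arm_command", "payload": {
  "rows": "1 0 0 0 0 5 0; 1 0 0 0 0 6 0; 1 0 0 0 0 7 0; 1 0 0 0 0 6 0; 1 0 0 0 0 4 0"
}}

```text
time_s: 32.47
position: [0.5293, 0.001, 0.2557]
tool_rot: [[0.969, -0.245, 0.007], [-0.245, -0.969, -0.002], [0.007, -0.0, -1.0]]
ft_force: [0.4, 0.6, -3.6]
grip_width: 0.0537
```

```bash
python3 av.py 12
```

```text
33.0667 pos [530.424    0.5045 254.2377] x [ 0.9693 -0.2458 -0.0009] w 0.054112483890493585
Mtool [ 0.0045 -0.0764 -0.0179] +- [0.0082 0.0151 0.0067] F [ 0.2543  0.3197 -4.4361] eff4-6 [-0.0114 -0.2117  0.0012] +- [0.0074 0.0948 0.001 ]
```

A is the loose one: +0.072 to −0.076 N m, a swing of 0.148 as specified. The underside is 48 mm below the TCP, so I'll lower 6 mm gently, then check with pictures.

>>> {"api": "arm_command", "payload": {
  "rows": "1 0 0 2 0 0 0; 1 0 0 2 0 0 0; 1 0 0 2 0 0 0; 1 0 0 0 0 0 0; 1 0 0 0 0 0 0"
}}

```text
time_s: 33.48
position: [0.5302, 0.0006, 0.2484]
tool_rot: [[0.969, -0.246, -0.0], [-0.246, -0.969, 0.0], [-0.0, 0.0, -1.0]]
ft_force: [-0.2, -0.3, -4.7]
grip_width: 0.0538
```

>>> {"api": "arm_command", "payload": {
  "rows": "1 0 0 0 0 0 0; 1 0 0 0 0 0 0; 1 0 0 0 0 0 0; 1 0 0 0 0 0 0; 1 0 0 0 0 0 0"
}}

```text
time_s: 33.9
position: [0.5302, 0.0006, 0.2486]
tool_rot: [[0.969, -0.246, 0.0], [-0.246, -0.969, 0.0], [0.0, -0.0, -1.0]]
ft_force: [0.1, 0.0, -4.2]
grip_width: 0.054
```

```bash
python3 av.py 6
python3 - <<'E'
from h import *
a=eyes.get_image("scene")[:,:,::-1];b=eyes.get_image("top")[:,:,::-1]
cv2.imwrite("pics/fin.png",np.vstack([cv2.resize(a[150:400,100:500],(800,500))[:,:,:]]))
cv2.imwrite("pics/fint.png",cv2.resize(b[150:320,180:430],None,fx=3,fy=3))
d=cv2.absdiff(cv2.imread("pics/top0.png"),b)
print(readout.observe()["qvel"])
E
```

```text
34.2 pos [530.2395   0.5725 248.5143] x [ 0.9693 -0.2457 -0.    ] w 0.053540898366951674
Mtool [-0.0059 -0.0652  0.0194] +- [0.0054 0.0118 0.0104] F [-0.0024 -0.1741 -4.3851] eff4-6 [-0.0047 -0.0644  0.    ] +- [0. 0. 0.]
[-0.0317 -0.0487 -0.0028 -0.0324  0.0097  0.0183]
```

View pics/fin.png

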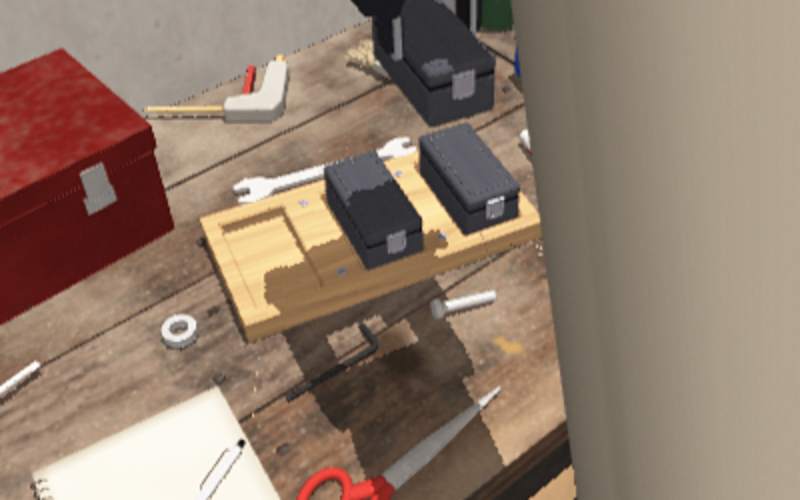

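View pics/fint.png

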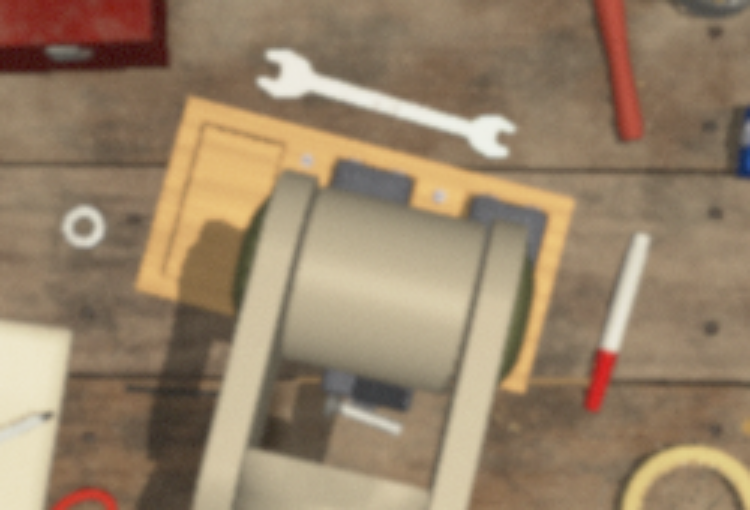

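Pockets B and C are filled and home, pocket A is empty, and the small things are where they were. The held case looks parallel to the others, with its near bottom corners at scene pixels (315,211) and (346.5,205). I'll check those corners' height, then hand in.

Run:
```python
from h import *
print(cast("scene",[(315,211),(346.5,205)],.2)*1000,"expected near-end corners ~ (484,41) (470,-14)")
```

```text
[[492.4807  33.6064 200.    ]
 [472.5056 -12.763  200.    ]] expected near-end corners ~ (484,41) (470,-14)
```

The corners agree to about 1 cm, but they were picked from a coarse crop. One close wrist view will check that the case hasn't pitched in the grip.

Run:
```python
from h import *
im=eyes.get_image("wrist")[:,:,::-1];cv2.imwrite("pics/wf.png",im)
```

```text
(no output)
```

View pics/wf.png

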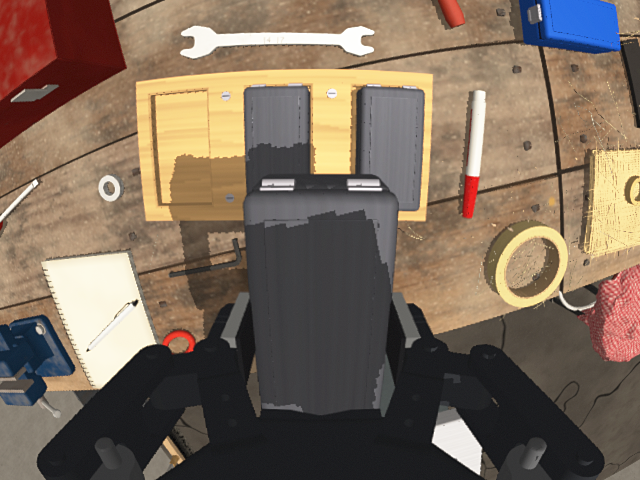

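Run:
```python
from h import *
for z in(.24,.25,.26):
    P=cast("wrist",[(246,198),(397,198),(250,300),(391,300)],z)*1000
    print(z,P[:2].mean(0)[:2],"far width",np.linalg.norm(P[0]-P[1]),"mid width",np.linalg.norm(P[2]-P[3]))
```

```text
0.24 [580.2771 -11.9375] far width 56.3538108555115 mid width 58.15536142516177
0.25 [582.4721 -12.4502] far width 52.1375395431214 mid width 53.80430196145903
0.26 [584.6671 -12.9628] far width 47.92126823073125 mid width 49.45324249775626
```

Far-end and mid widths differ a little, so I'll calibrate against the same case standing level in its pocket (picture w2), using mask extents row by row.

Run:
```python
from h import *
def run(f,x0,rows,z,cm):
    hsv=cv2.cvtColor(cv2.imread(f),cv2.COLOR_BGR2HSV)
    d=cv2.inRange(hsv,(0,0,0),(180,70,130));d=cv2.morphologyEx(d,cv2.MORPH_CLOSE,np.ones((5,5)))
    for r in rows:
        l=x0
        while d[r,l]:l-=1
        h=x0
        while d[r,h]:h+=1
        P=cast("wrist",[(l+.5,r),(h-.5,r)],z,cm)*1000
        print(f,r,l,h,"w %.1f"%np.linalg.norm(P[0]-P[1]),P.mean(0)[:2])
m=eyes.camera_model("wrist")
run("pics/wf.png",320,range(205,300,10),.25,m)
V0=m["view"].copy();dp=np.array([.6154,.1202,.1374])-np.array([.5302,.0006,.2485])
V=V0.copy();V[:3,3]=V0[:3,3]-V0[:3,:3]@dp   # same orientation, moved camera
run("pics/w2.png",316,range(175,300,12),.058,{"mtx":m["mtx"],"view":V})
```

```text
pics/wf.png 205 242 419 w 61.4 [579.3061 -15.0186]
pics/wf.png 215 243 398 w 53.9 [576.6551 -10.6108]
pics/wf.png 225 243 398 w 54.3 [573.1085  -9.7123]
pics/wf.png 235 244 397 w 54.1 [569.5026  -8.7986]
pics/wf.png 245 244 396 w 54.2 [565.8777  -7.6899]
pics/wf.png 255 245 396 w 54.4 [562.0896  -6.9208]
pics/wf.png 265 246 395 w 54.2 [558.2688  -5.9529]
pics/wf.png 275 246 394 w 54.4 [554.4047  -4.7778]
pics/wf.png 285 247 393 w 54.3 [550.4002  -3.7613]
pics/wf.png 295 237 403 w 62.9 [546.1837  -2.691 ]
pics/w2.png 175 267 319 w 28.5 [666.4062 123.5848]
pics/w2.png 187 267 328 w 33.8 [659.1873 122.9344]
pics/w2.png 199 267 335 w 38.0 [652.0166 122.8226]
pics/w2.png 211 268 338 w 39.4 [644.9429 123.536 ]
pics/w2.png 223 268 344 w 43.3 [637.6099 123.7117]
pics/w2.png 235 269 363 w 54.3 [629.1194 119.9153]
pics/w2.png 247 269 362 w 54.3 [621.964  122.0658]
pics/w2.png 259 270 361 w 53.7 [614.5637 123.9762]
pics/w2.png 271 270 361 w 54.4 [606.964 125.942]
pics/w2.png 283 271 361 w 54.6 [599.0688 127.6656]
pics/w2.png 295 272 360 w 54.1 [591.0046 129.7495]
```

The width is constant at 54.2 ± 0.2 mm along the held case. Standing level in the pocket it measured 54.3 at its known height, so the case is level with its top at about 0.25 m and its underside at 0.20 m. Handing in.

```bash
python3 st.py; python3 -c "
from rig import env
print(env.close_job())"
```

```text
34.35 pos [530.2429   0.577  248.5306] x [ 0.9693 -0.2457  0.    ] F [ 0.0927 -0.2399 -4.7926] Mworld [-0.0146  0.091  -0.0302] Mtool [-0.0365 -0.0846  0.0302] w 0.05370544854231107
q [-12.7405  19.8107  77.4283   0.0001  82.7598  91.4855] eff [  0.001  -45.1213 -24.5195  -0.0046  -0.0643  -0.    ]
the job is handed in; nothing more can be done
None
```

The rattling case is the one from pocket A (the board's +y end). I handed the job in at 34 s, still holding it level and still at (0.53, 0.00), with its underside about 20 cm above the bench.

- **Finding it:** I lifted the cases in the order C, B, A. I tipped each about 27° lengthwise both ways, and also gave C and B a short lengthwise jerk. The moment for C and B did not change by more than about 0.02 N m. For A it swung from +0.072 to −0.076 N m, the 0.15 N m a loose roller should give.
- **Putting back:** C and B went back into their own pockets until they touched bottom at the height where I had gripped them. The last pictures show both standing in their pockets, and the hex key, bolt, spanner, bush and marker looked to be where they had been.
- **Checks that disagreed:** Casting two coarsely picked scene-camera pixels put one lower corner of the held case about 11 mm off and the other about 3 mm. A first wrist-camera estimate put its top 5–10 mm too low. A row-by-row width check against the same case standing level in its pocket then gave 54.2 mm against 54.3 mm, even along the visible part. That agrees with a level case and an underside at about 0.20 m.

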